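# Seat the keyed lid of a filter pot

## Task

The lid lies loosely on the rim of the round steel filter pot, turned so that its keys stand on the rim instead of in their notches. Without lifting it off the pot, turn the lid by its bar handle until its three keys drop into the notches (the wide key into the wide notch, above the outlet nozzle), press it fully home so that it lies flush on the rim all round, and let go. Leave the things around the pot where they are.

Things in the scene. Friction and masses are not known exactly. Their poses are not given: they have to be found in the camera images.
- filter_pot: Round steel filter pot, screwed down (fixed). Origin: centre of its underside on the bench, z up its axis. Foot 144 mm diameter, 8 mm thick; body 117 mm diameter; rim 120 mm outside, 92 mm inside, top face 80 mm above the origin. +x points to the wide notch, roughly towards the robot; an outlet nozzle (12 mm thick, reaching 83 mm from the axis, 36 mm up) sticks out on +x.
- wide_notch (a point): On the pot: middle of the wide notch at the rim's top face, 53 mm from the axis along the pot's +x. Three notches are cut through the rim, open upward and outward, 10 mm deep: this one 30 mm wide, straight above the nozzle, and two narrow ones (18 mm) at 120 and 240 degrees from it.
- sealing_ring (a point): On the pot's axis at rim height, 80 mm up. Black rubber sealing ring inside the rim, 80 mm bore, its top 3 mm above the rim. It carries the lid's disc once the keys have dropped; it stays up under the lid's weight but yields to a further push of up to 8 N, goes down 3 mm and stays down. This point is fixed.
- lid: White plastic lid, 0.2 to 0.4 kg. Origin: on its axis at the underside of its disc, z up, +x to its wide key. Disc 108 mm diameter, 8 mm thick; below it a 77 mm diameter, 16 mm deep spigot sits in the sealing ring with 1.5 mm play. Origin above the pot's origin: 88 mm at the start (keys standing on the rim), 83 mm when dropped on the sealing ring, 80 mm when home (disc on rim).
- wide_key (a point): On the lid: middle of the wide key's underside, 55 mm from the axis along the lid's +x. Three keys at the disc's edge stick out 9 mm past it and go 8 mm below it: this one 24 mm wide, two narrow ones (12 mm) at 120 and 240 degrees. In its notch each has 3 mm play either side. At the start this is 0.5 to 1.35 rad anticlockwise (seen from above) of the wide notch.
- lid_handle (a point): On the lid: centre of the top of its black bar handle, on the axis, 38 mm above the lid's origin. The bar lies along the lid's x: 64 mm long, 14 mm wide, 30 mm high, standing on the disc.
- beaker: Small glass beaker, 45 mm diameter, 52 mm high, loose bystander. Origin: centre of its underside.
- timer: White bench timer, 46 x 68 x 52 mm, loose bystander. Origin: centre of its underside.
- bottle_drop: Small amber flask with a narrow neck, 35 mm diameter, 72 mm high, loose bystander. Origin: centre of its underside.
- forceps: Pale flat forceps lying down, 14 x 126 x 8 mm, long along their y, loose bystander. Origin: centre of their underside.

How it is judged (in metres and radians):
At the end, for the whole second after the job is handed in: The lid lies on the pot with its keys in their notches, fully home: its origin within 1.7 mm of 80 mm above the pot's origin (gap to the rim under 1.7 mm), level within 0.03 rad, centred within 4 mm, its x axis within 0.12 rad of the pot's, released and at rest (z of lid in the frame of filter_pot between 0.078 and 0.0817 m and angle between lid's own z axis and vertical below 0.03 rad and horizontal distance between lid and filter_pot below 0.004 m and angle between the x axis of lid and the x axis of filter_pot, either way round below 0.12 rad and linear speed of lid below 0.01 m/s); the robot touches nothing.
It fails at once if the lid was lifted off the pot (its origin over 100 mm above the pot's origin, 12 mm higher than at the start) (z of lid in the frame of filter_pot above 0.1 m).
It fails at once if the beaker was moved more than 30 mm (distance of beaker from where it was at the start of the episode above 0.03 m).
It fails at once if the timer was moved more than 30 mm (distance of timer from where it was at the start of the episode above 0.03 m).
It fails at once if the bottle_drop was moved more than 30 mm (distance of bottle_drop from where it was at the start of the episode above 0.03 m).
It fails at once if the forceps was moved more than 30 mm (distance of forceps from where it was at the start of the episode above 0.03 m).
It also fails if it takes over 38 s, if anything falls off the work surface, if the arm or the gripper's body presses on something with over 40 N, if the wrist force passes 120 N, or if a joint passes its speed limit or range.

## Robot

A 6-joint arm with a two-finger parallel gripper is mounted at the origin on a cart in front of the work surface, level with it; the furniture and walls round the work are solid. World frame = base frame: x ahead of the robot, y to its left, z up, the work surface at z = 0. Lengths are in mm, angles in rad, forces in N, time in s.
With the tool pointing down it reaches from about 300 to 750 mm from the base axis. Payload 8.5 kg.
Tool frame: the origin (TCP) lies between the finger pads; the fingertips stand 14 mm ahead of it and the grasp point (between the pads) lies 5 mm behind it; y points along the fingers, x is the direction in which the jaws open and shut, and the axes are right-handed (so a half turn about y gives the same grasp; the last joint's range is limited). The gripper opens to 88 mm and grips with 3 to 60 N. Pads are 18 mm wide; open, the fingers measure 123 mm over their backs; the gripper's body (75 mm by 187 mm) begins 45 mm behind the grasp point.
Start: joints at [0.903, 0.381, 1.297, -0, 1.464, -0.215], TCP at [240.606, 494.56, 222.848] pointing down, gripper open.
Joint ranges: [-3.11, 3.11], [-0.89, 2.33], [0.22, 2.48], [-1.42, 4.56], [0.17, 2.85], [-2.88, 2.88]. Speed limits (rad/s): [2.39, 2.39, 3.14, 3.14, 3.14, 3.14].

## Interface

Orientations are given as a rotation vector (axis times angle).
In Python, from rig import arm gives the robot as it stands.
- The arm moves only by the tool send_rows, never from a script. Its argument "rows" is a list of rows, each an object of numbers: "dx", "dy", "dz": the shift along the tool's x, y, z in cm; "wx", "wy", "wz": the turn, a rotation vector about the tool's x, y, z in rad. A call has 1 to 12 rows; each row shifts and turns the commanded pose from where the row before left it, along the tool's axes as they then stand; what a row does not reach is not made up. A row lasts 1/10 s, in which the tool goes at most 50 mm and 8.59 degrees, less where a joint would pass 70% of its speed; a pose out of reach is approached as far as the arm can. A call is refused whole if a number of a shift passes 5 or a number of a turn 0.15, either way. A call with a gripper value outside its range is refused whole. "claw" is the gripper's target within -1 to 1 (fully open at 1, half-way at 0, shut at -1), set as the call begins (left out, the last holds). The fingers move at their own pace and stop on an object; the grip force is fixed at half the most. Time passes only in rows, so rows that do not move let the fingers close. It gives the time, the measured TCP pose, the force and the opening at its end, in the units of the state.
- arm.get_state(): the state, without advancing time (a new reading comes with each control period).
- arm.capture(name): name is "scene" or "top" or "wrist"; returns a dict with "color" (400x640x3 uint8, red, green, blue), "intrinsics" (3x3 intrinsics, pixels), "R" (3x3) and "t" (3): a world point X has camera coordinates R X + t. Camera axes: x right, y down, z forward; pixel columns grow to the right and rows downward; lengths in mm; the calibration is good to about 2 mm. A picture is of the moment at which its call begins. There is no depth.
- arm.job_done(): hands the job in, once; it reports no verdict.
The state is a dict: "t": time; "q": joint angles; "qd": joint speeds; "joint_torque": joint torques, N m; "eef_pos": TCP position; "tool_rot": TCP orientation; "ft_force": force on the tool from outside, world axes, zero at the start; "ft_torque": the same for the moment, N m; "gripper_width": opening from 0.0 (shut) to 1.0 (fully open).
Only numpy, scipy, OpenCV 4.12 (cv2) and the standard library are available. Lean on these libraries where they do the work, as an engineer would, in place of code of your own. Each camera call takes 0.05 s, during which the arm holds its last target.

## Working session

There is one attempt and no reset: what is moved stays moved. The work goes in short steps, Python scripts to look and compute and a tool call to move; the robot and the scene stay as the last step left them, time stands still between calls to the robot, and variables do not carry over. Pictures are saved under pics/ and viewed, and the job is handed in when it is done.

Besides the shell and the picture viewer there is one more tool, called after "Call:" as name(argument=value, ...), one argument or row to a line, values as JSON. send_rows: Moves the arm, as the interface text tells. Its arguments: {"type":"object","properties":{"rows":{"type":"array","items":{"type":"object","properties":{"dx":{"type":"number"},"dy":{"type":"number"},"dz":{"type":"number"},"wx":{"type":"number"},"wy":{"type":"number"},"wz":{"type":"number"}}}},"claw":{"type":"number"}},"required":["rows"]}

```bash
mkdir -p pics; python3 - <<'E'
from rig import arm
import cv2,pickle
s=arm.get_state();print({k:s[k] for k in('t','eef_pos','tool_rot','ft_force','gripper_width')})
d={}
for n in("scene","top","wrist"):
    c=arm.capture(n);d[n]=c;cv2.imwrite(f'pics/a_{n}.png',c['color'][:,:,::-1])
    print(n,c['intrinsics'],c['R'],c['t'])
pickle.dump(d,open('a.pkl','wb'))
E
```

```text
{'t': 0.0, 'eef_pos': array([240.4324453 , 494.32136015, 222.23176431]), 'tool_rot': array([-1.39057153, -0.86846715,  0.87073876]), 'ft_force': array([-0.19437687,  0.07485685, -0.49464247]), 'gripper_width': 0.9979434653141253}
scene [[443.58147546   0.         320.71899668]
 [  0.         443.58147546 201.83273002]
 [  0.           0.           1.        ]] [[ 0.59805873 -0.80127655 -0.01678234]
 [-0.4920151  -0.35054084 -0.79689539]
 [ 0.63265069  0.4848474  -0.60388417]] [ 26.53699894 454.03837805 442.15783374]
top [[486.41737668   0.         319.63901889]
 [  0.         486.41737668 199.74343514]
 [  0.           0.           1.        ]] [[-0.01430668 -0.99953217  0.02703254]
 [-0.99981114  0.01394458 -0.0135365 ]
 [ 0.01315321 -0.0272211  -0.9995429 ]] [ 371.47663818  442.13182112 1016.40410742]
wrist [[299.54210105   0.         314.17134596]
 [  0.         299.54210105 200.51849788]
 [  0.           0.           1.        ]] [[ 4.37389802e-01  8.99271529e-01 -9.37336538e-04]
 [ 8.54930763e-01 -4.15499520e-01  3.10569700e-01]
 [ 2.78897026e-01 -1.36641377e-01 -9.50550147e-01]] [-548.89787291  -44.00765822  391.53320899]
```

View pics/a_scene.png

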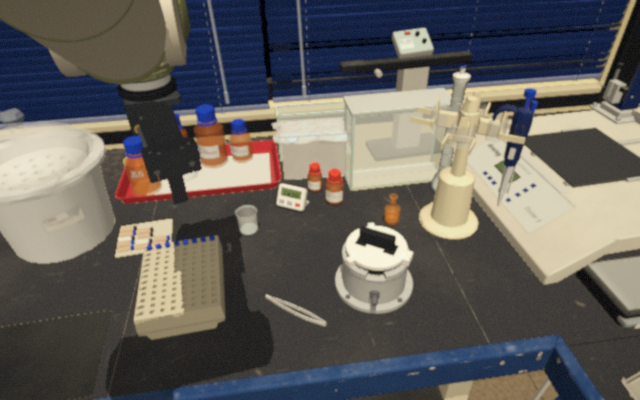

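View pics/a_top.png

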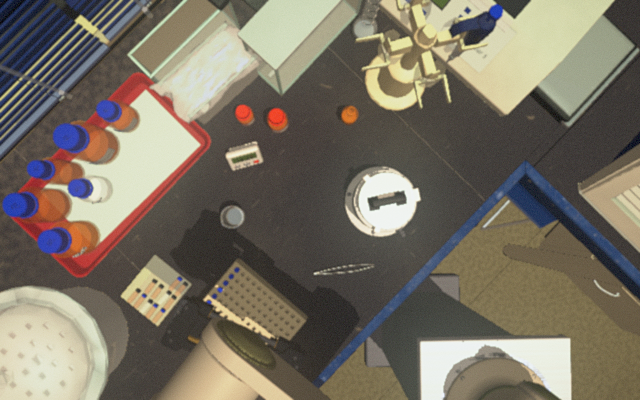

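View pics/a_wrist.png

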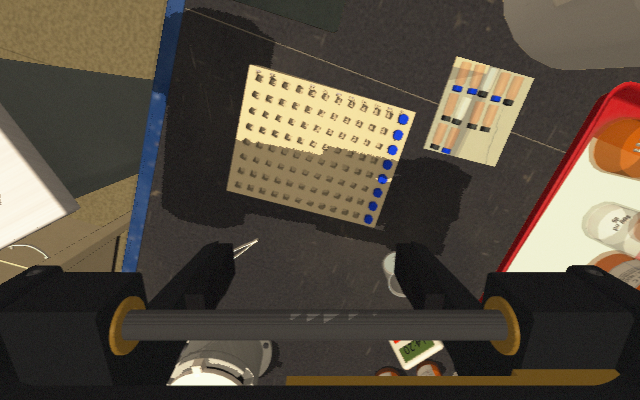

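```bash
python3 - <<'E'
from rig import arm
from scipy.spatial.transform import Rotation as R
s=arm.get_state();print(R.from_rotvec(s['tool_rot']).as_matrix().round(3))
E
```

```text
[[ 0.437 -0.001 -0.899]
 [ 0.899 -0.001  0.437]
 [-0.001 -1.     0.   ]]
```

```bash
python3 - <<'E'
import pickle,cv2
d=pickle.load(open('a.pkl','rb'))
a=d['top']['color'][150:250,325:445,::-1];b=d['scene']['color'][215:315,325:425,::-1]
cv2.imwrite('pics/z_top.png',cv2.resize(a,None,fx=6,fy=6,interpolation=cv2.INTER_CUBIC))
cv2.imwrite('pics/z_scene.png',cv2.resize(b,None,fx=6,fy=6,interpolation=cv2.INTER_CUBIC))
E
```

```text
(no output)
```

View pics/z_top.png

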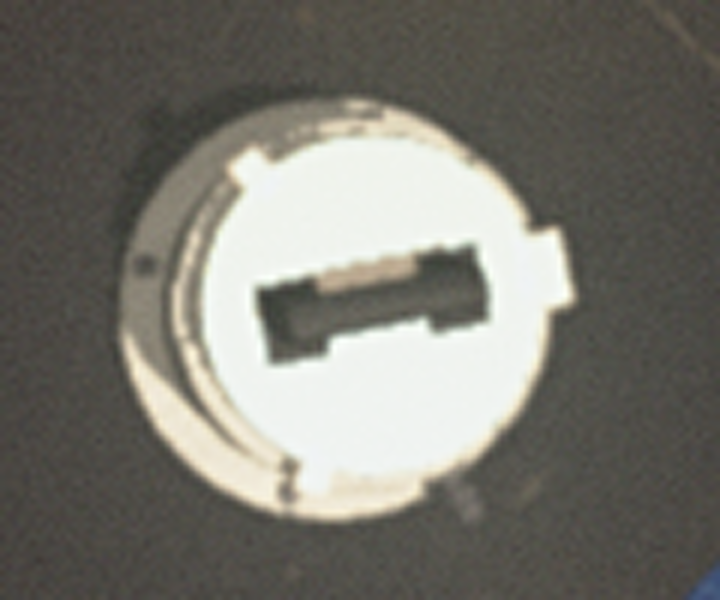

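View pics/z_scene.png

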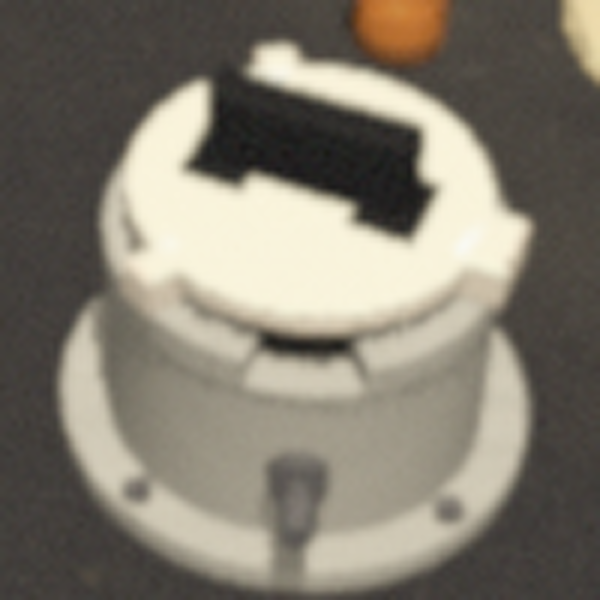

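```bash
cat > h.py <<'E'
import numpy as np,cv2
def ray(c,px,z):
    K,R,t=c['intrinsics'],np.array(c['R']),np.array(c['t'])
    px=np.atleast_2d(np.array(px,float)); d=np.c_[(px[:,0]-K[0,2])/K[0,0],(px[:,1]-K[1,2])/K[1,1],np.ones(len(px))]@R
    o=-R.T@t
    return o+d*((z-o[2])/d[:,2])[:,None]
def tri(cs,pxs):
    A=[];b=[]
    for c,p in zip(cs,pxs):
        K,R,t=c['intrinsics'],np.array(c['R']),np.array(c['t'])
        P=K@np.c_[R,t]
        for i in(0,1):
            r=P[i]-p[i]*P[2];A.append(r[:3]);b.append(-r[3])
    return np.linalg.lstsq(np.array(A),np.array(b),rcond=None)
def circ(p):
    A=np.c_[2*p,np.ones(len(p))];s=np.linalg.lstsq(A,(p**2).sum(1),rcond=None)[0]
    return s[:2],np.sqrt(s[2]+s[:2]@s[:2])
def rcirc(p):
    q=p
    for _ in range(15):
        c,r=circ(q);e=abs(np.hypot(*(p-c).T)-r);q=p[e<max(1.5,np.percentile(e,60))]
    return c,r,len(q)
def up(zx,zy,ox,oy,f=6): return ((zx+.5)/f-.5+ox,(zy+.5)/f-.5+oy)
E
python3 - <<'E'
import pickle;from h import *
d=pickle.load(open('a.pkl','rb'));T=d['top'];S=d['scene']
im=T['color'];
m=(im.min(2)>215).astype(np.uint8);m[:,:330]=0;m[:,440:]=0;m[:150]=0;m[250:]=0
cs,_=cv2.findContours(m,0,1);k=max(cs,key=cv2.contourArea)[:,0];
P=ray(T,k,96)[:,:2];c,r,n=rcirc(P);print('disc',c,r,n,len(P))
# handle dark top
g=im.max(2);h=np.zeros_like(g);h[187:214,363:411]=(g[187:214,363:411]<110)
cs,_=cv2.findContours(h,0,1);kk=max(cs,key=cv2.contourArea);rc=cv2.minAreaRect(kk);print(rc)
b=cv2.boxPoints(rc);print('handle box z=118',ray(T,b,118)[:,:2],ray(T,[rc[0]],118))
key=ray(T,[up(553,268,325,150)],96)[0,:2];print('key',key,np.arctan2(*(key-c)[::-1]))
noz=ray(T,[up(465,505,325,150)],30)[0,:2];print('noz',noz)
print('foot edge pts for circle')
ft=[up(*p,325,150) for p in[(122,300),(130,380),(170,455),(230,500),(300,518),(360,518),(135,240),(170,175),(230,122),(300,98)]]
F=ray(T,ft,8)[:,:2];fc,fr=circ(F);print(fc,fr)
# scene: notch (305,370 zoom) outer top, noz
n2=ray(S,[up(297,463,325,215)],36)[0,:2];print('noz scene',n2, )
sf=[up(*p,325,215) for p in[(60,375),(75,460),(130,535),(200,575),(300,590),(400,570),(480,520),(525,440),(530,400)]]
F2=ray(S,sf,8)[:,:2];print('foot scene',circ(F2))
nn=ray(S,[up(252,380,325,215),up(362,380,325,215)],80)[:,:2];print('notch corners',nn)
for ctr in(c,fc):
  for q in (noz,n2,nn.mean(0)): print(np.arctan2(*(q-ctr)[::-1]),np.hypot(*(q-ctr)))
# handle ends tri: top-edge corners
print(tri([T,S],[up(470,250,325,150),up(425,130,325,215)])) 
print(tri([T,S],[up(258,290,325,150),up(220,70,325,215)])) 
E
```

```text
disc [442.43439427 240.73933902] 52.980340223873235 141 180
((386.73077392578125, 200.15382385253906), (11.96308422088623, 37.06595230102539), 78.69007110595703)
handle box z=118 [[447.88465148 280.3701783 ]
 [460.38325514 212.80879859]
 [438.65025216 208.81454654]
 [426.2025456  276.37154262]] [[443.272149   244.62876003 118.        ]]
key [453.88593987 183.70739241] -1.3726395641543687
noz [375.65643674 199.9006924 ]
foot edge pts for circle
[442.267282   240.91011717] 73.25655549585272
noz scene [395.38901894 211.40857744]
foot scene (array([437.60877523, 237.92360392]), np.float64(72.71318743590741))
notch corners [[379.24063451 219.01753795]
 [397.09248352 194.29889366]]
-2.592717368714171 78.27573487586092
-2.5841037877794193 55.43970521646881
-2.580826749712977 64.08214184489772
-2.589740219889478 78.2226158220306
-2.5798911516707537 55.388738864616556
-2.577180131431276 64.0318746754467
(array([459.65560328, 213.69839048, 117.28661975]), array([185101.199946]), np.int32(3), array([666.31138456, 591.93306444, 293.51109159]))
(array([448.98128183, 278.21244401, 115.24217102]), array([1645002.73658787]), np.int32(3), array([660.6215019 , 590.94509743, 292.63776608]))
```

Call:
send_rows(
  rows=[
    {"dx": -1,"dz": -2},
    {"dx": -2,"dz": -4.2},
    {"dx": -2,"dz": -4.2},
    {"dx": -2,"dz": -4.2},
    {"dx": -2,"dz": -4.2},
    {"dx": -2,"dz": -4.2},
    {"dx": -2,"dz": -4.2},
    {"dx": -1,"dz": -2},
    {},
  ],
)

```text
invalid input
```

Call:
send_rows(
  rows=[
    {"wy": 0.13},
    {"wy": 0.13},
    {"wy": 0.13},
    {"wy": 0.13},
    {"wy": 0.13},
    {"wy": 0.13},
    {"wy": 0.13},
    {},
    {},
  ],
)

```text
invalid input
```

```bash
cat > look.py <<'E'
from rig import arm
import cv2,pickle,sys
from scipy.spatial.transform import Rotation as R
import numpy as np
s=arm.get_state();M=R.from_rotvec(s['tool_rot']).as_matrix()
print(s['t'],s['eef_pos'],s['q'].round(3) if hasattr(s['q'],'round') else s['q'],'F',s['ft_force'],s['ft_torque'],s['gripper_width'],'yaw',np.arctan2(M[1,0],M[0,0]));print(M.round(3))
tag=sys.argv[1];d={}
for n in sys.argv[2:]:
    c=arm.capture(n);d[n]=c;cv2.imwrite(f'pics/{tag}_{n}.png',c['color'][:,:,::-1])
if d: pickle.dump(d,open(tag+'.pkl','wb'))
E
python3 look.py b wrist
```

```text
0.15 [240.49173851 494.40176595 222.42558807] [ 0.903  0.381  1.298 -0.     1.464 -0.215] F [ 0.6397696   0.21898047 -0.73472651] [-0.04121496 -0.0086617  -0.04957046] 0.9983005474601447 yaw 1.117985697141911
[[ 0.437 -0.001 -0.899]
 [ 0.899 -0.001  0.437]
 [-0.001 -1.     0.   ]]
```

View pics/b_wrist.png

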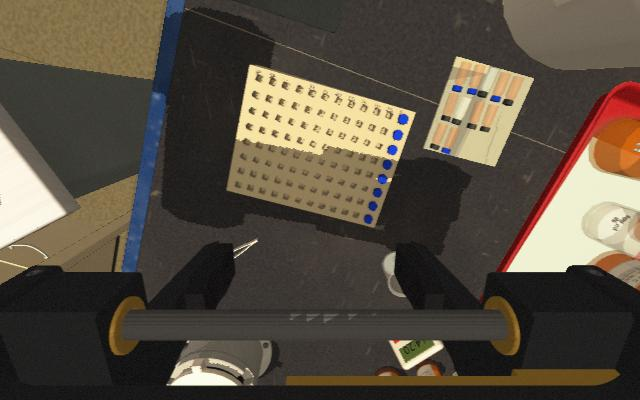

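Call:
send_rows(
  rows=[
    {"dx": -1,"dy": 0,"dz": -2,"wx": 0,"wy": 0,"wz": 0},
    {"dx": -2,"dy": 0,"dz": -4.2,"wx": 0,"wy": 0,"wz": 0},
    {"dx": -2,"dy": 0,"dz": -4.2,"wx": 0,"wy": 0,"wz": 0},
    {"dx": -2,"dy": 0,"dz": -4.2,"wx": 0,"wy": 0,"wz": 0},
    {"dx": -2,"dy": 0,"dz": -4.2,"wx": 0,"wy": 0,"wz": 0},
    {"dx": -2,"dy": 0,"dz": -4.2,"wx": 0,"wy": 0,"wz": 0},
    {"dx": -2,"dy": 0,"dz": -4.2,"wx": 0,"wy": 0,"wz": 0},
    {"dx": -1,"dy": 0,"dz": -2,"wx": 0,"wy": 0,"wz": 0},
    {"dx": 0,"dy": 0,"dz": 0,"wx": 0,"wy": 0,"wz": 0},
  ],
)

```text
t: 1.1
eef_pos: [443.4, 238.9, 222.5]
tool_rot: [-1.392, -0.866, 0.867]
ft_force: [-0.5, 0.4, -0.1]
gripper_width: 1.004
```

Call:
send_rows(
  rows=[
    {"dx": 0,"dy": 0,"dz": 0,"wx": 0,"wy": 0.13,"wz": 0},
    {"dx": 0,"dy": 0,"dz": 0,"wx": 0,"wy": 0.13,"wz": 0},
    {"dx": 0,"dy": 0,"dz": 0,"wx": 0,"wy": 0.13,"wz": 0},
    {"dx": 0,"dy": 0,"dz": 0,"wx": 0,"wy": 0.13,"wz": 0},
    {"dx": 0,"dy": 0,"dz": 0,"wx": 0,"wy": 0.13,"wz": 0},
    {"dx": 0,"dy": 0,"dz": 0,"wx": 0,"wy": 0.13,"wz": 0},
    {"dx": 0,"dy": 0,"dz": 0,"wx": 0,"wy": 0.13,"wz": 0},
    {"dx": 0,"dy": 0,"dz": 0,"wx": 0,"wy": 0,"wz": 0},
    {"dx": 0,"dy": 0,"dz": 0,"wx": 0,"wy": 0,"wz": 0},
  ],
)

```text
t: 2.0
eef_pos: [441.4, 241.6, 222.8]
tool_rot: [-1.564, -0.167, 0.167]
ft_force: [0.1, 0.8, 0.3]
gripper_width: 1.002
```

```bash
python3 look.py b wrist scene
```

```text
2.0 [441.37674523 241.57850759 222.84217257] [0.265 0.299 1.423 0.    1.42  0.053] F [0.14029445 0.78379636 0.33386355] [-0.03365502  0.06181672  0.00227842] 1.0022548519657684 yaw 0.21238509279822118
[[ 0.978 -0.    -0.211]
 [ 0.211  0.     0.978]
 [-0.    -1.     0.   ]]
```

View pics/b_wrist.png

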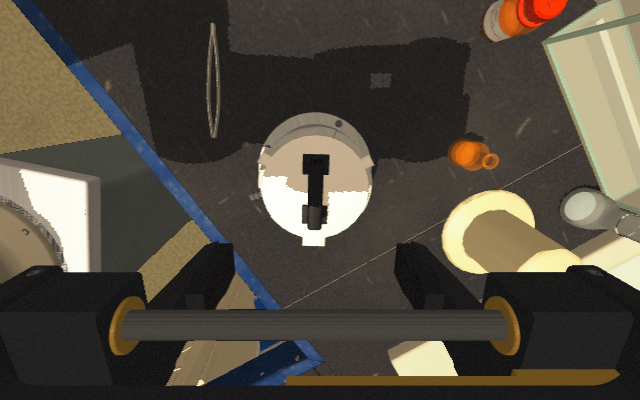

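View pics/b_scene.png

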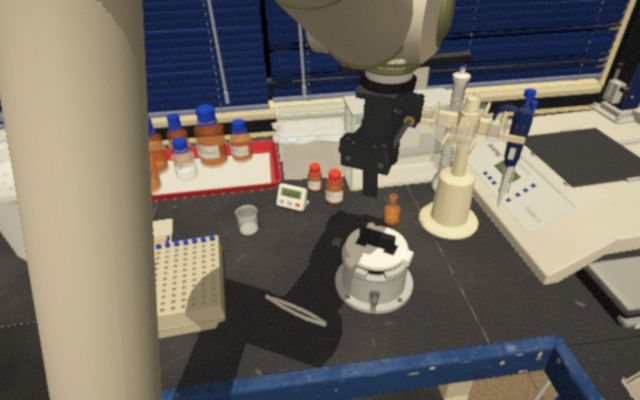

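```bash
python3 - <<'E'
import pickle,cv2
d=pickle.load(open('b.pkl','rb'))
a=d['wrist']['color'][105:255,250:385,::-1];b=d['scene']['color'][220:280,340:415,::-1]
cv2.imwrite('pics/z_w.png',cv2.resize(a,None,fx=4,fy=4,interpolation=cv2.INTER_CUBIC))
cv2.imwrite('pics/z_s2.png',cv2.resize(b,None,fx=8,fy=8,interpolation=cv2.INTER_CUBIC))
E
```

```text
(no output)
```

View pics/z_w.png

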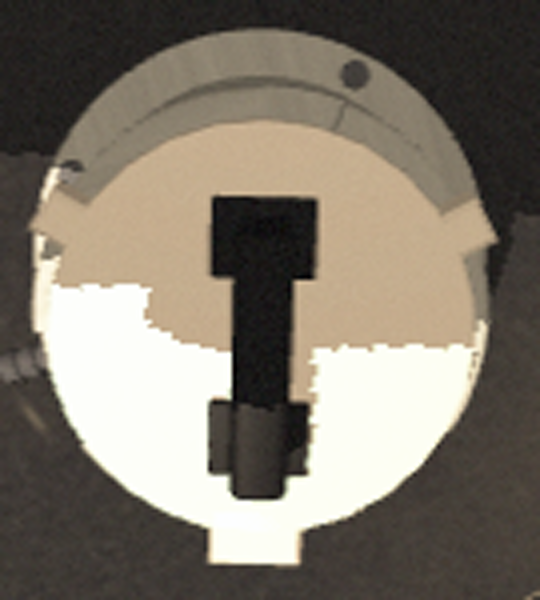

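View pics/z_s2.png

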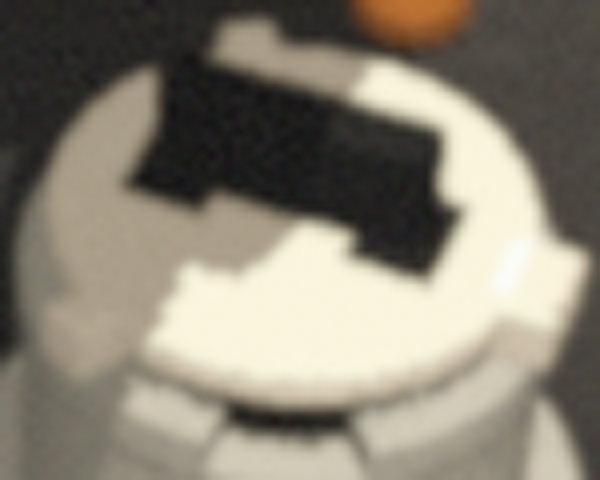

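```bash
python3 - <<'E'
import pickle;from h import *
d=pickle.load(open('b.pkl','rb'));W=d['wrist'];S=pickle.load(open('a.pkl','rb'))['scene']
T=pickle.load(open('a.pkl','rb'))['top']
u=lambda x,y:up(x,y,250,105,4)
pts=[u(*p) for p in[(265,121),(190,135),(130,165),(48,330),(60,390),(110,465),(180,515),(330,515),(400,475),(450,410),(470,340),(340,135),(400,165)]]
P=ray(W,pts,96)[:,:2];c,r=circ(P);print('disc',c,r,np.hypot(*(P-c).T).round(1))
k=ray(W,[u(209,547),u(300,547)],96)[:,:2];km=k.mean(0);print('key',km,np.arctan2(*(km-c)[::-1]),np.hypot(*(k[0]-k[1])))
ft=[u(*p) for p in[(262,29),(170,48),(110,90),(70,145),(350,48),(420,100),(460,160)]]
F=ray(W,ft,8)[:,:2];print('foot',circ(F))
n=ray(W,[u(5,367)],30)[0,:2];print('noz',n,np.arctan2(*(n-c)[::-1]),np.hypot(*(n-c)))
print(tri([W,T,S],[u(258,497),up(482,285,325,150),up(428,137,325,215)]))
print('bar end top',ray(W,[u(232,495),u(284,495)],126),ray(W,[u(232,290),u(294,290)],110))
E
```

```text
disc [442.73370804 239.65330422] 52.923932311861 [52.8 52.2 52.7 53.2 53.1 52.5 53.7 52.7 52.7 52.6 52.8 53.  54.1]
key [453.66670573 182.01520763] -1.3833398403354444 24.238244558240165
foot (array([442.47329492, 242.38629881]), np.float64(68.5444761832617))
noz [371.36965419 194.58149137] -2.5782786074567845 84.40554777572247
(array([449.34403263, 209.71948204, 124.02694634]), array([2927609.56367918]), np.int32(3), array([728.56565466, 652.7781735 , 322.89443461]))
bar end top [[442.70576921 208.31072732 126.        ]
 [454.6652736  210.8930323  126.        ]] [[433.06014188 252.8812251  110.        ]
 [447.3724795  255.97052292 110.        ]]
```

Call:
send_rows(
  rows=[
    {"dx": 0.08,"dy": 1.0,"dz": -0.18,"wx": 0,"wy": 0.02,"wz": 0},
    {"dx": 0,"dy": 2.0,"dz": 0,"wx": 0,"wy": 0,"wz": 0},
    {"dx": 0,"dy": 2.5,"dz": 0,"wx": 0,"wy": 0,"wz": 0},
    {"dx": 0,"dy": 2.2,"dz": 0,"wx": 0,"wy": 0,"wz": 0},
    {"dx": 0,"dy": 1.2,"dz": 0,"wx": 0,"wy": 0,"wz": 0},
    {"dx": 0,"dy": 1.0,"dz": 0,"wx": 0,"wy": 0,"wz": 0},
    {"dx": 0,"dy": 0.5,"dz": 0,"wx": 0,"wy": 0,"wz": 0},
    {"dx": 0,"dy": 0.4,"dz": 0,"wx": 0,"wy": 0,"wz": 0},
    {"dx": 0,"dy": 0,"dz": 0,"wx": 0,"wy": 0,"wz": 0},
    {"dx": 0,"dy": 0,"dz": 0,"wx": 0,"wy": 0,"wz": 0},
  ],
)

```text
t: 3.1
eef_pos: [443.3, 239.4, 115.2]
tool_rot: [-1.566, -0.148, 0.147]
ft_force: [0.0, 0.6, -0.0]
gripper_width: 1.001
```

```bash
python3 look.py c wrist scene
```

```text
3.1 [443.33077778 239.41277784 115.22141335] [0.26  0.412 1.594 0.    1.135 0.072] F [ 0.03502175  0.6137385  -0.03919207] [-0.06012568  0.05261616 -0.01261305] 1.00108151742103 yaw 0.18803498362656665
[[ 0.982  0.001 -0.187]
 [ 0.187  0.     0.982]
 [ 0.001 -1.     0.   ]]
```

View pics/c_wrist.png

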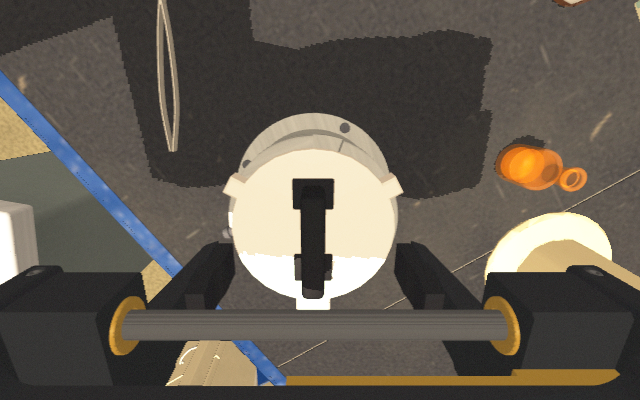

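View pics/c_scene.png

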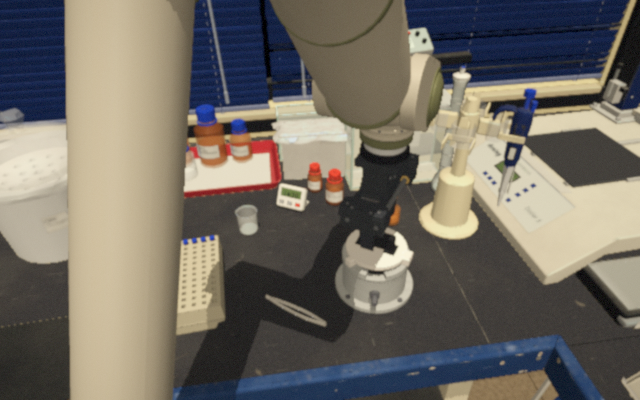

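Call:
send_rows(
  claw=-1,
  rows=[
    {"dx": 0,"dy": 0,"dz": 0,"wx": 0,"wy": 0,"wz": 0},
    {"dx": 0,"dy": 0,"dz": 0,"wx": 0,"wy": 0,"wz": 0},
    {"dx": 0,"dy": 0,"dz": 0,"wx": 0,"wy": 0,"wz": 0},
    {"dx": 0,"dy": 0,"dz": 0,"wx": 0,"wy": 0,"wz": 0},
    {"dx": 0,"dy": 0,"dz": 0,"wx": 0,"wy": 0,"wz": 0},
    {"dx": 0,"dy": 0,"dz": 0,"wx": 0,"wy": 0,"wz": 0},
    {"dx": 0,"dy": 0,"dz": 0,"wx": 0,"wy": 0,"wz": 0},
    {"dx": 0,"dy": 0,"dz": 0,"wx": 0,"wy": 0,"wz": 0},
    {"dx": 0,"dy": 0,"dz": 0,"wx": 0,"wy": 0,"wz": 0},
    {"dx": 0,"dy": 0,"dz": 0,"wx": 0,"wy": 0,"wz": 0},
  ],
)

```text
t: 4.2
eef_pos: [443.1, 239.3, 114.8]
tool_rot: [-1.566, -0.148, 0.148]
ft_force: [0.5, 0.0, -1.1]
gripper_width: 0.119
```

```bash
python3 look.py d
```

```text
4.2 [443.09726377 239.31338127 114.8363897 ] [ 0.26   0.412  1.594 -0.     1.135  0.072] F [ 5.17885034e-01  1.06867253e-03 -1.13190541e+00] [-0.04091051  0.05207149  0.00043619] 0.11895964794063361 yaw 0.18794844256464305
[[ 0.982 -0.    -0.187]
 [ 0.187 -0.     0.982]
 [-0.    -1.    -0.   ]]
```

Call:
send_rows(
  rows=[
    {"dx": 0,"dy": 0,"dz": 0,"wx": 0,"wy": 0.05,"wz": 0},
    {"dx": 0,"dy": 0,"dz": 0,"wx": 0,"wy": 0.1,"wz": 0},
    {"dx": 0,"dy": 0,"dz": 0,"wx": 0,"wy": 0.1,"wz": 0},
    {"dx": 0,"dy": 0,"dz": 0,"wx": 0,"wy": 0.1,"wz": 0},
    {"dx": 0,"dy": 0,"dz": 0,"wx": 0,"wy": 0.1,"wz": 0},
    {"dx": 0,"dy": 0,"dz": 0,"wx": 0,"wy": 0.1,"wz": 0},
    {"dx": 0,"dy": 0,"dz": 0,"wx": 0,"wy": 0.1,"wz": 0},
    {"dx": 0,"dy": 0,"dz": 0,"wx": 0,"wy": 0.1,"wz": 0},
    {"dx": 0,"dy": 0,"dz": 0,"wx": 0,"wy": 0.1,"wz": 0},
    {"dx": 0,"dy": 0,"dz": 0,"wx": 0,"wy": 0.1,"wz": 0},
    {"dx": 0,"dy": 0,"dz": 0,"wx": 0,"wy": 0,"wz": 0},
    {"dx": 0,"dy": 0,"dz": 0,"wx": 0,"wy": 0,"wz": 0},
  ],
)

```text
t: 5.4
eef_pos: [443.1, 239.3, 114.8]
tool_rot: [-1.488, 0.594, -0.594]
ft_force: [-0.3, 0.1, -0.7]
gripper_width: 0.006
```

```bash
python3 look.py e wrist scene
```

```text
5.4 [443.09637207 239.33117368 114.84276871] [0.26  0.412 1.594 0.    1.135 1.019] F [-0.28050463  0.11799099 -0.66656362] [-0.05685469  0.0850792   0.02240913] 0.005655974783358371 yaw -0.7593255151610354
[[ 0.725  0.     0.688]
 [-0.688  0.     0.725]
 [ 0.    -1.     0.   ]]
```

View pics/e_wrist.png

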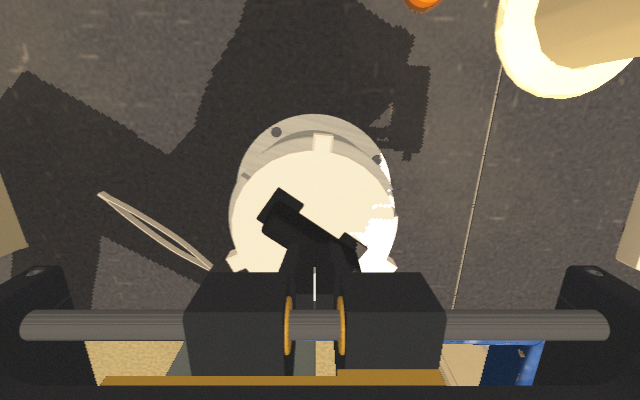

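View pics/e_scene.png

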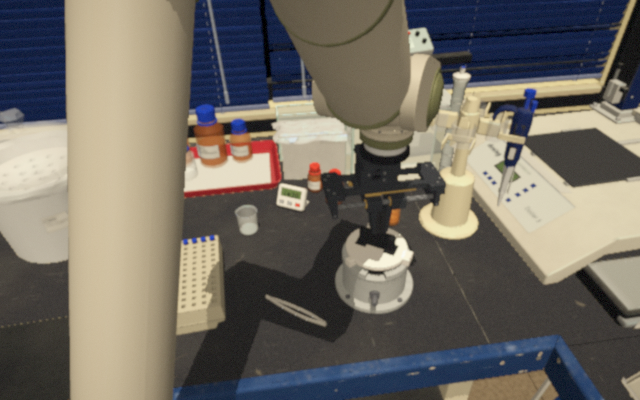

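```bash
python3 - <<'E'
import pickle,cv2
d=pickle.load(open('e.pkl','rb'))
a=d['wrist']['color'][110:290,210:420,::-1];b=d['scene']['color'][170:310,320:450,::-1]
cv2.imwrite('pics/z_ew.png',cv2.resize(a,None,fx=3.5,fy=3,interpolation=cv2.INTER_CUBIC))
cv2.imwrite('pics/z_es.png',cv2.resize(b,None,fx=4,fy=4,interpolation=cv2.INTER_CUBIC))
E
```

```text
(no output)
```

View pics/z_ew.png

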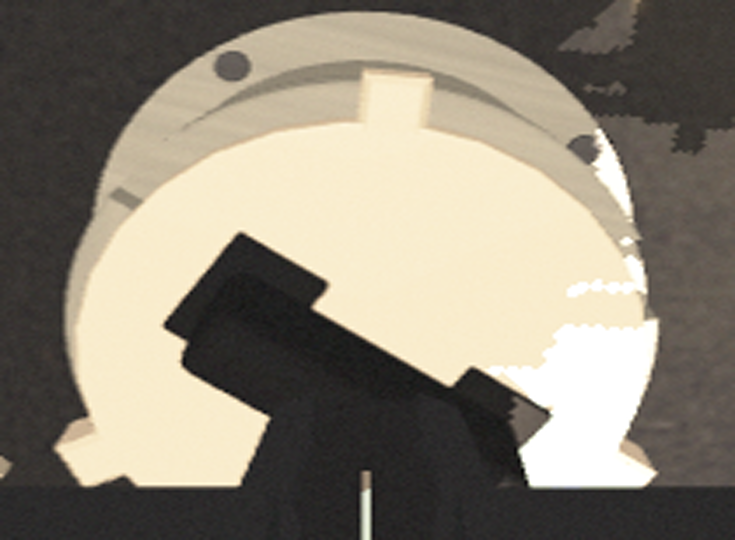

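View pics/z_es.png

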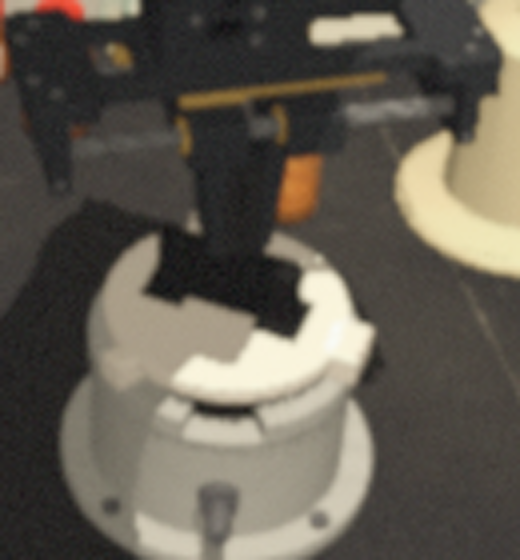

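```bash
python3 - <<'E'
import pickle;from h import *
def proj(c,X):
    p=np.array(c['R'])@np.array(X)+c['t'];q=c['intrinsics']@p;return (q[:2]/q[2]).round(1),p[2].round(0)
E=pickle.load(open('e.pkl','rb'));C=pickle.load(open('c.pkl','rb'))
for n,c in(('C w',C['wrist']),('C s',C['scene']),('E w',E['wrist']),('E s',E['scene'])):
    print(n,'cam',(-np.array(c['R']).T@c['t']).round(0),'axis z',np.array(c['R'])[2].round(2))
    for z in(96,101,115,120,126,165): print(z,proj(c,[443.1,239.3,z]))
    bd=np.array([np.cos(-1.385),np.sin(-1.385)])
    for s in(-32,32): print('bar end',s,proj(c,[442.5+s*bd[0],240+s*bd[1],126]))
E
```

```text
C w cam [429. 318. 278.] axis z [ 0.06 -0.31 -0.95]
96 (array([313. , 229.6]), np.float64(198.0))
101 (array([313. , 232.7]), np.float64(193.0))
115 (array([313. , 242.3]), np.float64(180.0))
120 (array([312.9, 246.1]), np.float64(175.0))
126 (array([312.9, 250.9]), np.float64(169.0))
165 (array([312.6, 292.5]), np.float64(132.0))
bar end -32 (array([312.1, 195.5]), np.float64(159.0))
bar end 32 (array([312.1, 297.8]), np.float64(179.0))
C s cam [-72. -34. 629.] axis z [ 0.63  0.48 -0.6 ]
96 (array([376.5, 244.8]), np.float64(781.0))
101 (array([376.7, 242.7]), np.float64(778.0))
115 (array([377.2, 236.7]), np.float64(769.0))
120 (array([377.3, 234.6]), np.float64(766.0))
126 (array([377.5, 231.9]), np.float64(762.0))
165 (array([379. , 214.2]), np.float64(739.0))
bar end -32 (array([359.7, 226.9]), np.float64(774.0))
bar end 32 (array([394.9, 237.2]), np.float64(751.0))
E w cam [500. 297. 278.] axis z [-0.21 -0.23 -0.95]
96 (array([312.3, 231. ]), np.float64(198.0))
101 (array([312.3, 234.1]), np.float64(193.0))
115 (array([312.1, 243.9]), np.float64(180.0))
120 (array([312.1, 247.7]), np.float64(175.0))
126 (array([312. , 252.6]), np.float64(169.0))
165 (array([311.4, 294.6]), np.float64(132.0))
bar end -32 (array([262.8, 221.7]), np.float64(164.0))
bar end 32 (array([354.9, 281.2]), np.float64(175.0))
E s cam [-72. -34. 629.] axis z [ 0.63  0.48 -0.6 ]
96 (array([376.5, 244.8]), np.float64(781.0))
101 (array([376.7, 242.7]), np.float64(778.0))
115 (array([377.2, 236.7]), np.float64(769.0))
120 (array([377.3, 234.6]), np.float64(766.0))
126 (array([377.5, 231.9]), np.float64(762.0))
165 (array([379. , 214.2]), np.float64(739.0))
bar end -32 (array([359.7, 226.9]), np.float64(774.0))
bar end 32 (array([394.9, 237.2]), np.float64(751.0))
```

```bash
python3 - <<'E'
import pickle,cv2,numpy as np
d=pickle.load(open('e.pkl','rb'))
a=d['wrist']['color'][170:280,250:380,::-1].astype(float);b=d['scene']['color'][205:265,345:420,::-1].astype(float)
g=lambda x,f:cv2.resize(np.clip(x*5,0,255).astype(np.uint8),None,fx=f,fy=f,interpolation=cv2.INTER_CUBIC)
cv2.imwrite('pics/z_ew2.png',g(a,5))
cv2.imwrite('pics/z_es2.png',g(b-15,8))
E
```

```text
(no output)
```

View pics/z_ew2.png

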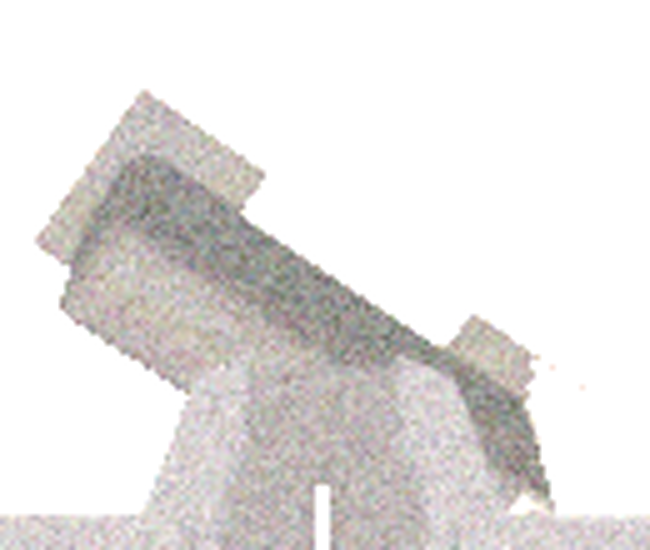

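View pics/z_es2.png

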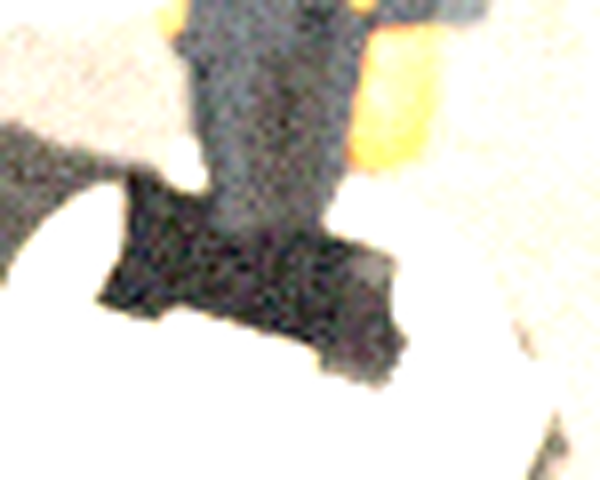

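```bash
python3 - <<'E'
import pickle;from h import *
def proj(c,X):
    p=np.array(c['R'])@np.array(X)+c['t'];q=c['intrinsics']@p;return (q[:2]/q[2]).round(1)
C=pickle.load(open('c.pkl','rb'))
c=C['wrist'];x=np.array([.982,.187,0]);zt=np.array([-.187,.982,0])
for z in(101,110,120,126):
  for s in(-44,44,-60,60):
    print(z,s,[list(proj(c,np.array([443.2,239.3,z])+s*x+o*zt)) for o in(-9,9)])
a=c['color'][220:330,190:440,::-1].astype(float)
cv2.imwrite('pics/z_cw.png',cv2.resize(np.clip(a*3,0,255).astype(np.uint8),None,fx=3,fy=3))
E
```

```text
101 -44 [[np.float64(246.0), np.float64(245.4)], [np.float64(244.0), np.float64(219.8)]]
101 44 [[np.float64(380.4), np.float64(245.3)], [np.float64(382.3), np.float64(219.7)]]
101 -60 [[np.float64(221.5), np.float64(245.4)], [np.float64(218.8), np.float64(219.8)]]
101 60 [[np.float64(404.8), np.float64(245.3)], [np.float64(407.5), np.float64(219.7)]]
110 -44 [[np.float64(242.9), np.float64(251.9)], [np.float64(240.7), np.float64(225.3)]]
110 44 [[np.float64(383.4), np.float64(251.8)], [np.float64(385.5), np.float64(225.2)]]
110 -60 [[np.float64(217.3), np.float64(251.9)], [np.float64(214.3), np.float64(225.3)]]
110 60 [[np.float64(409.0), np.float64(251.8)], [np.float64(411.9), np.float64(225.2)]]
120 -44 [[np.float64(239.1), np.float64(259.8)], [np.float64(236.6), np.float64(232.0)]]
120 44 [[np.float64(387.1), np.float64(259.8)], [np.float64(389.5), np.float64(232.0)]]
120 -60 [[np.float64(212.1), np.float64(259.9)], [np.float64(208.8), np.float64(232.1)]]
120 60 [[np.float64(414.0), np.float64(259.8)], [np.float64(417.3), np.float64(232.0)]]
126 -44 [[np.float64(236.6), np.float64(265.1)], [np.float64(234.0), np.float64(236.5)]]
126 44 [[np.float64(389.5), np.float64(265.0)], [np.float64(392.1), np.float64(236.4)]]
126 -60 [[np.float64(208.8), np.float64(265.1)], [np.float64(205.2), np.float64(236.5)]]
126 60 [[np.float64(417.3), np.float64(265.0)], [np.float64(420.8), np.float64(236.4)]]
```

View pics/z_cw.png

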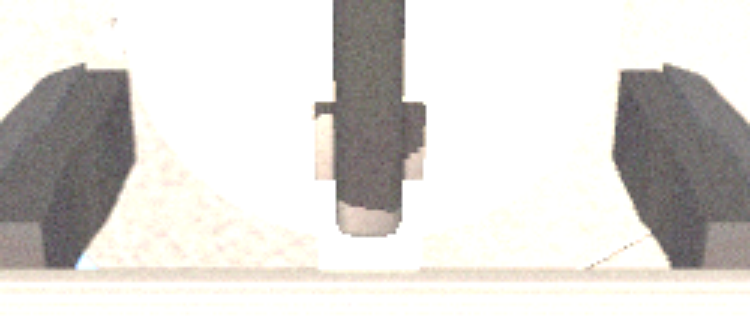

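Call:
send_rows(
  claw=1,
  rows=[
    {"dx": 0,"dy": -0.5,"dz": 0,"wx": 0,"wy": -0.05,"wz": 0},
    {"dx": 0,"dy": 0,"dz": 0,"wx": 0,"wy": -0.1,"wz": 0},
    {"dx": 0,"dy": 0,"dz": 0,"wx": 0,"wy": -0.1,"wz": 0},
    {"dx": 0,"dy": 0,"dz": 0,"wx": 0,"wy": -0.1,"wz": 0},
    {"dx": 0,"dy": 0,"dz": 0,"wx": 0,"wy": -0.1,"wz": 0},
    {"dx": 0,"dy": 0,"dz": 0,"wx": 0,"wy": -0.1,"wz": 0},
    {"dx": 0,"dy": 0,"dz": 0,"wx": 0,"wy": -0.1,"wz": 0},
    {"dx": 0,"dy": 0,"dz": 0,"wx": 0,"wy": -0.1,"wz": 0},
    {"dx": 0,"dy": 0,"dz": 0,"wx": 0,"wy": -0.1,"wz": 0},
    {"dx": 0,"dy": 0,"dz": 0,"wx": 0,"wy": -0.1,"wz": 0},
    {"dx": 0,"dy": 0,"dz": 0,"wx": 0,"wy": 0,"wz": 0},
  ],
)

```text
t: 6.6
eef_pos: [443.1, 239.3, 119.9]
tool_rot: [-1.566, -0.149, 0.149]
ft_force: [0.0, 0.3, 0.6]
gripper_width: 0.975
```

Call:
send_rows(
  rows=[
    {"dx": 0,"dy": 0.5,"dz": 0,"wx": 0,"wy": 0,"wz": 0},
    {"dx": 0,"dy": 0.5,"dz": 0,"wx": 0,"wy": 0,"wz": 0},
    {"dx": 0,"dy": 0.5,"dz": 0,"wx": 0,"wy": 0,"wz": 0},
    {"dx": 0,"dy": 0.5,"dz": 0,"wx": 0,"wy": 0,"wz": 0},
    {"dx": 0,"dy": 0,"dz": 0,"wx": 0,"wy": 0,"wz": 0},
  ],
)

```text
t: 7.1
eef_pos: [442.7, 239.2, 99.0]
tool_rot: [-1.566, -0.146, 0.149]
ft_force: [0.1, 0.3, -0.3]
gripper_width: 1.0
```

```bash
python3 look.py f wrist scene; python3 - <<'E'
import pickle,cv2,numpy as np
C=pickle.load(open('f.pkl','rb'))
a=C['wrist']['color'][130:330,190:440,::-1].astype(float);b=C['scene']['color'][180:300,320:440,::-1]
cv2.imwrite('pics/z_fw.png',cv2.resize(np.clip(a*2,0,255).astype(np.uint8),None,fx=3,fy=3))
cv2.imwrite('pics/z_fs.png',cv2.resize(np.clip(b*2.,0,255).astype(np.uint8),None,fx=5,fy=5))
E
```

```text
7.1 [442.7199797  239.18634141  99.02413138] [ 0.26   0.433  1.615 -0.     1.095  0.072] F [ 0.05161417  0.29544932 -0.25609593] [-0.06309825  0.00928642  0.03744057] 1.0000372627821301 yaw 0.18764792093413685
[[ 0.982 -0.002 -0.187]
 [ 0.187 -0.     0.982]
 [-0.002 -1.    -0.   ]]
```

View pics/z_fw.png

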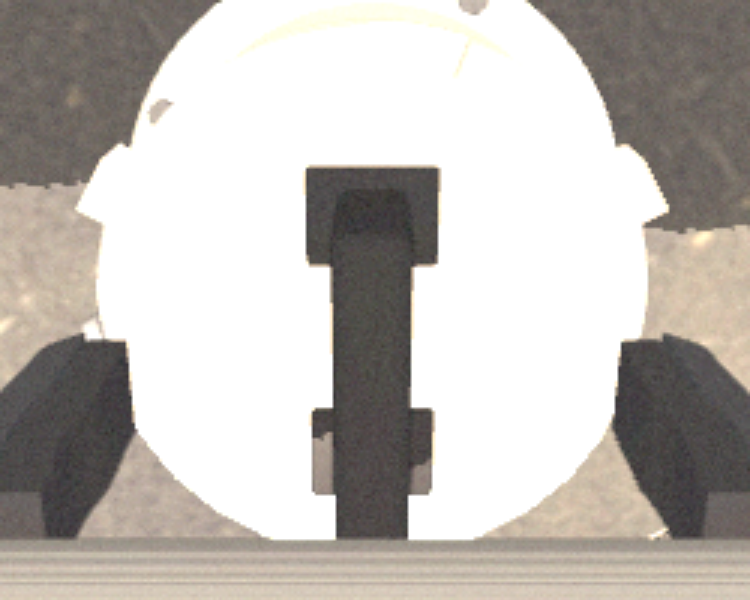

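View pics/z_fs.png

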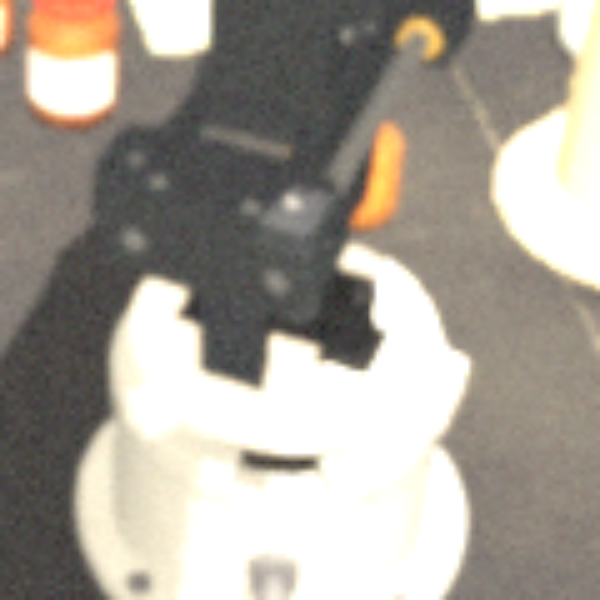

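```bash
python3 - <<'E'
import pickle;from h import *
def proj(c,X):
    p=np.array(c['R'])@np.array(X)+c['t'];q=c['intrinsics']@p;return (q[:2]/q[2]).round(1)
C=pickle.load(open('f.pkl','rb'));x=np.array([.982,.187,0]);zt=np.array([-.187,.982,0])
for z in(96,100,105,110,115,120,125):
  print(z,[tuple(map(float,proj(C['scene'],np.array([442.7,239.2,z])+s*x+o*zt))) for s,o in((-44,9),(-44,-9),(-60,9),(-60,-9))])
E
```

```text
96 [(362.4, 259.5), (372.4, 262.7), (358.9, 265.6), (369.0, 268.9)]
100 [(362.5, 257.8), (372.5, 261.0), (358.9, 263.9), (369.1, 267.2)]
105 [(362.6, 255.6), (372.7, 258.8), (359.0, 261.8), (369.2, 265.1)]
110 [(362.7, 253.5), (372.8, 256.7), (359.2, 259.6), (369.4, 262.9)]
115 [(362.9, 251.3), (373.0, 254.5), (359.3, 257.4), (369.5, 260.7)]
120 [(363.0, 249.1), (373.2, 252.3), (359.4, 255.2), (369.7, 258.5)]
125 [(363.1, 246.9), (373.3, 250.1), (359.5, 253.0), (369.8, 256.3)]
```

Call:
send_rows(
  rows=[
    {"dx": 0,"dy": 0.3,"dz": 0,"wx": 0,"wy": 0,"wz": 0},
    {"dx": 0,"dy": 0.3,"dz": 0,"wx": 0,"wy": 0,"wz": 0},
    {"dx": 0,"dy": 0.3,"dz": 0,"wx": 0,"wy": 0,"wz": 0},
    {"dx": 0,"dy": 0,"dz": 0,"wx": 0,"wy": 0,"wz": 0},
  ],
)

```text
t: 7.6
eef_pos: [442.9, 239.3, 90.4]
tool_rot: [-1.566, -0.147, 0.148]
ft_force: [0.9, -0.8, -0.9]
gripper_width: 0.999
```

Call:
send_rows(
  claw=-1,
  rows=[
    {"dx": 0,"dy": 0,"dz": 0,"wx": 0,"wy": 0,"wz": 0},
    {"dx": 0,"dy": 0,"dz": 0,"wx": 0,"wy": 0,"wz": 0},
    {"dx": 0,"dy": 0,"dz": 0,"wx": 0,"wy": 0,"wz": 0},
    {"dx": 0,"dy": 0,"dz": 0,"wx": 0,"wy": 0,"wz": 0},
    {"dx": 0,"dy": 0,"dz": 0,"wx": 0,"wy": 0,"wz": 0},
    {"dx": 0,"dy": 0,"dz": 0,"wx": 0,"wy": 0,"wz": 0},
    {"dx": 0,"dy": 0,"dz": 0,"wx": 0,"wy": 0,"wz": 0},
    {"dx": 0,"dy": 0,"dz": 0,"wx": 0,"wy": 0,"wz": 0},
    {"dx": 0,"dy": 0,"dz": 0,"wx": 0,"wy": 0,"wz": 0},
    {"dx": 0,"dy": 0,"dz": 0,"wx": 0,"wy": 0,"wz": 0},
    {"dx": 0,"dy": 0,"dz": 0,"wx": 0,"wy": 0,"wz": 0},
    {"dx": 0,"dy": 0,"dz": 0,"wx": 0,"wy": 0,"wz": 0},
  ],
)

```text
t: 8.8
eef_pos: [443.0, 239.3, 90.8]
tool_rot: [-1.566, -0.147, 0.148]
ft_force: [-1.5, 0.2, -0.1]
gripper_width: 0.156
```

```bash
python3 look.py g wrist scene; python3 - <<'E'
import pickle,cv2,numpy as np
C=pickle.load(open('g.pkl','rb'))
a=C['wrist']['color'][130:330,190:440,::-1].astype(float);b=C['scene']['color'][180:300,320:440,::-1]
cv2.imwrite('pics/z_gw.png',cv2.resize(np.clip(a*2,0,255).astype(np.uint8),None,fx=3,fy=3))
cv2.imwrite('pics/z_gs.png',cv2.resize(np.clip(b*2.,0,255).astype(np.uint8),None,fx=5,fy=5))
E
```

```text
8.8 [443.02038546 239.32911704  90.83842817] [0.26  0.444 1.625 0.    1.072 0.072] F [-1.50428961  0.24865873 -0.12809242] [-0.08798143  0.10600837 -0.08054245] 0.15624921602953315 yaw 0.18793997734912443
[[ 0.982 -0.    -0.187]
 [ 0.187  0.     0.982]
 [-0.    -1.     0.   ]]
```

View pics/z_gw.png

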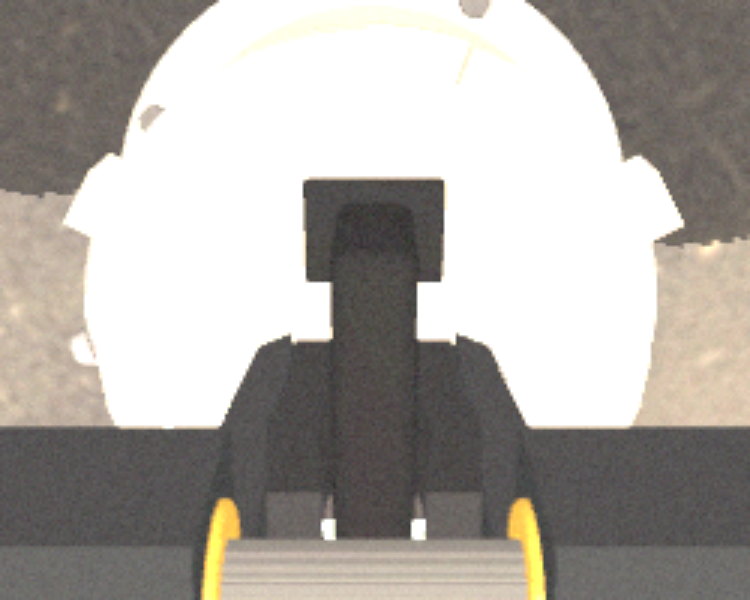

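View pics/z_gs.png

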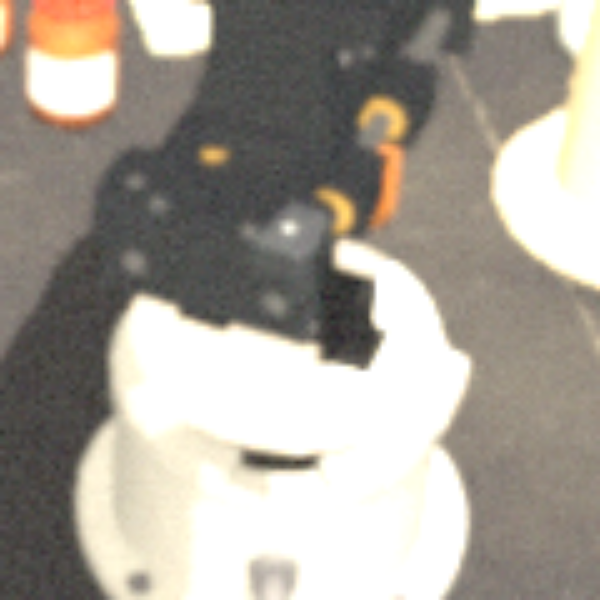

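Call:
send_rows(
  rows=[
    {"dx": 0,"dy": 0,"dz": 0,"wx": 0,"wy": 0.05,"wz": 0},
    {"dx": 0,"dy": 0,"dz": 0,"wx": 0,"wy": 0.1,"wz": 0},
    {"dx": 0,"dy": 0,"dz": 0,"wx": 0,"wy": 0.1,"wz": 0},
    {"dx": 0,"dy": 0,"dz": 0,"wx": 0,"wy": 0.1,"wz": 0},
    {"dx": 0,"dy": 0,"dz": 0,"wx": 0,"wy": 0.1,"wz": 0},
    {"dx": 0,"dy": 0,"dz": 0,"wx": 0,"wy": 0.1,"wz": 0},
    {"dx": 0,"dy": 0,"dz": 0,"wx": 0,"wy": 0.1,"wz": 0},
    {"dx": 0,"dy": 0,"dz": 0,"wx": 0,"wy": 0.1,"wz": 0},
    {"dx": 0,"dy": 0,"dz": 0,"wx": 0,"wy": 0.1,"wz": 0},
    {"dx": 0,"dy": 0,"dz": 0,"wx": 0,"wy": 0.1,"wz": 0},
    {"dx": 0,"dy": 0,"dz": 0,"wx": 0,"wy": 0.1,"wz": 0},
    {"dx": 0,"dy": 0,"dz": 0,"wx": 0,"wy": 0,"wz": 0},
  ],
)

```text
t: 10.1
eef_pos: [442.6, 239.5, 90.8]
tool_rot: [-1.464, 0.674, -0.673]
ft_force: [-3.2, 0.1, 2.4]
gripper_width: 0.158
```

Call:
send_rows(
  rows=[
    {"dx": 0,"dy": 0,"dz": 0,"wx": 0,"wy": 0.06,"wz": 0},
    {"dx": 0,"dy": 0,"dz": 0,"wx": 0,"wy": 0.06,"wz": 0},
    {"dx": 0,"dy": 0,"dz": 0,"wx": 0,"wy": 0,"wz": 0},
    {"dx": 0,"dy": 0,"dz": 0,"wx": 0,"wy": 0,"wz": 0},
  ],
)

```text
t: 10.5
eef_pos: [442.6, 239.2, 90.5]
tool_rot: [-1.434, 0.764, -0.762]
ft_force: [-1.6, 0.1, -2.8]
gripper_width: 0.159
```

```bash
python3 look.py i wrist scene top; python3 - <<'E'
import pickle,cv2,numpy as np
C=pickle.load(open('i.pkl','rb'))
b=C['scene']['color'][215:315,325:425,::-1]
cv2.imwrite('pics/z_is.png',cv2.resize(b,None,fx=6,fy=6))
E
```

```text
10.5 [442.63354843 239.1975988   90.50669937] [ 0.26   0.445  1.626 -0.     1.072  1.239] F [-1.59042903  0.05861454 -2.803835  ] [ 0.08173368  0.53986019 -0.0494761 ] 0.15943085733705253 yaw -0.9789484948208032
[[ 0.558 -0.001  0.83 ]
 [-0.83  -0.     0.558]
 [-0.    -1.    -0.001]]
```

View pics/i_wrist.png

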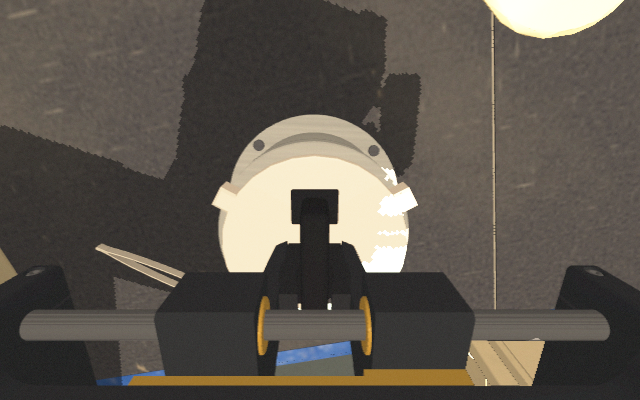

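View pics/z_is.png

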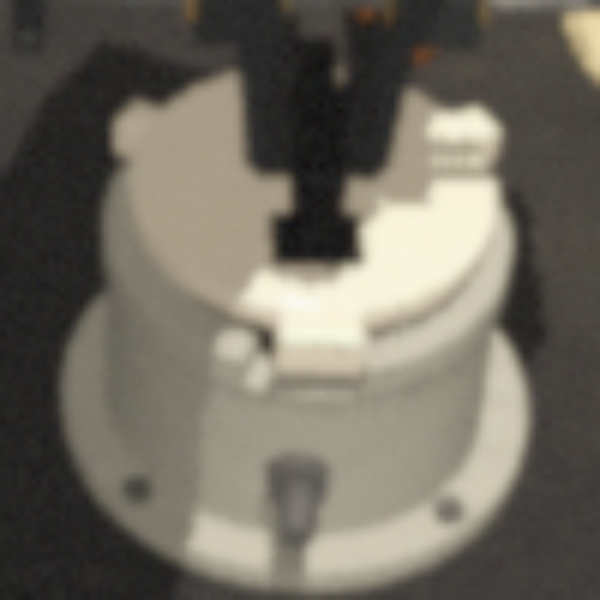

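Call:
send_rows(
  rows=[
    {"dx": 0,"dy": 0.05,"dz": 0,"wx": 0,"wy": 0.04,"wz": 0},
    {"dx": 0,"dy": 0.1,"dz": 0,"wx": 0,"wy": 0,"wz": 0},
    {"dx": 0,"dy": 0.1,"dz": 0,"wx": 0,"wy": 0,"wz": 0},
    {"dx": 0,"dy": 0,"dz": 0,"wx": 0,"wy": 0,"wz": 0},
  ],
)

```text
t: 11.05
eef_pos: [442.8, 239.3, 88.2]
tool_rot: [-1.421, 0.796, -0.795]
ft_force: [-4.5, 1.2, -1.6]
gripper_width: 0.153
```

Call:
send_rows(
  rows=[
    {"dx": 0,"dy": 0.1,"dz": 0,"wx": 0,"wy": 0,"wz": 0},
    {"dx": 0,"dy": 0.1,"dz": 0,"wx": 0,"wy": 0,"wz": 0},
    {"dx": 0,"dy": 0.05,"dz": 0,"wx": 0,"wy": 0,"wz": 0},
    {"dx": 0,"dy": 0,"dz": 0,"wx": 0,"wy": 0,"wz": 0},
  ],
)

```text
t: 11.45
eef_pos: [442.8, 239.3, 85.9]
tool_rot: [-1.421, 0.796, -0.795]
ft_force: [-4.4, 1.1, -0.3]
gripper_width: 0.154
```

```bash
python3 look.py j scene; python3 - <<'E'
import pickle,cv2,numpy as np
C=pickle.load(open('j.pkl','rb'))
b=C['scene']['color'][215:315,325:425,::-1]
cv2.imwrite('pics/z_js.png',cv2.resize(b,None,fx=6,fy=6))
E
```

```text
11.45 [442.76954661 239.33918299  85.87176578] [0.26  0.451 1.631 0.    1.06  1.281] F [-4.43822805  1.12896553 -0.2694044 ] [ 0.14974867  1.05002433 -0.01104866] 0.15399632752028533 yaw -1.0213311735404695
[[ 0.522 -0.001  0.853]
 [-0.853 -0.     0.522]
 [-0.    -1.    -0.001]]
```

View pics/z_js.png

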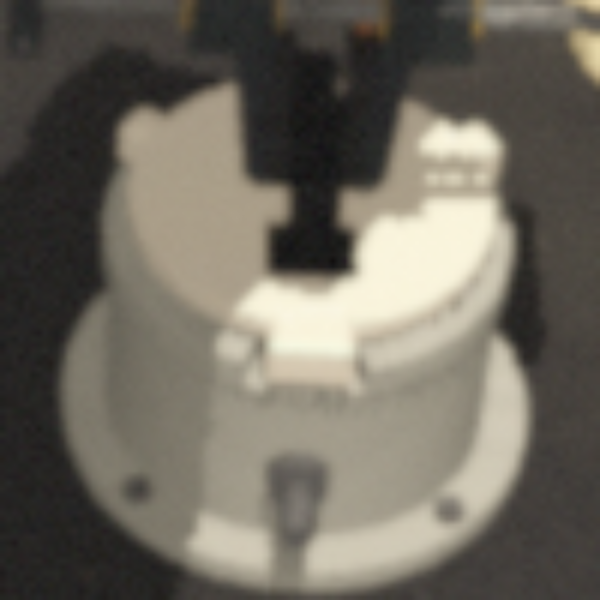

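Call:
send_rows(
  rows=[
    {"dx": 0,"dy": 0.1,"dz": 0,"wx": 0,"wy": 0,"wz": 0},
    {"dx": 0,"dy": 0.1,"dz": 0,"wx": 0,"wy": 0,"wz": 0},
    {"dx": 0,"dy": 0,"dz": 0,"wx": 0,"wy": 0,"wz": 0},
  ],
)

```text
t: 11.8
eef_pos: [442.8, 239.3, 84.1]
tool_rot: [-1.42, 0.796, -0.795]
ft_force: [-6.4, 1.4, 2.8]
gripper_width: 0.151
```

Call:
send_rows(
  rows=[
    {"dx": 0,"dy": 0.1,"dz": 0,"wx": 0,"wy": 0,"wz": 0},
    {"dx": 0,"dy": 0.1,"dz": 0,"wx": 0,"wy": 0,"wz": 0},
    {"dx": 0,"dy": 0,"dz": 0,"wx": 0,"wy": 0,"wz": 0},
  ],
)

```text
t: 12.1
eef_pos: [442.8, 239.4, 82.9]
tool_rot: [-1.42, 0.795, -0.796]
ft_force: [-9.8, 0.1, 10.8]
gripper_width: 0.156
```

Call:
send_rows(
  rows=[
    {"dx": -0.05,"dy": 0,"dz": -0.08,"wx": 0,"wy": 0,"wz": 0},
    {"dx": 0,"dy": 0.08,"dz": 0,"wx": 0,"wy": 0,"wz": 0},
    {"dx": 0,"dy": 0.07,"dz": 0,"wx": 0,"wy": 0,"wz": 0},
    {"dx": 0,"dy": 0,"dz": 0,"wx": 0,"wy": 0,"wz": 0},
  ],
)

```text
t: 12.5
eef_pos: [442.7, 239.4, 82.8]
tool_rot: [-1.418, 0.793, -0.797]
ft_force: [-10.1, -3.2, 24.0]
gripper_width: 0.159
```

Call:
send_rows(
  claw=1,
  rows=[
    {"dx": 0,"dy": -0.15,"dz": 0,"wx": 0,"wy": 0,"wz": 0},
    {"dx": 0,"dy": 0,"dz": 0,"wx": 0,"wy": 0,"wz": 0},
    {"dx": 0,"dy": 0,"dz": 0,"wx": 0,"wy": 0,"wz": 0},
    {"dx": 0,"dy": 0,"dz": 0,"wx": 0,"wy": 0,"wz": 0},
    {"dx": 0,"dy": 0,"dz": 0,"wx": 0,"wy": 0,"wz": 0},
    {"dx": 0,"dy": 0,"dz": 0,"wx": 0,"wy": 0,"wz": 0},
    {"dx": 0,"dy": 0,"dz": 0,"wx": 0,"wy": 0,"wz": 0},
    {"dx": 0,"dy": 0,"dz": 0,"wx": 0,"wy": 0,"wz": 0},
  ],
)

```text
t: 13.3
eef_pos: [442.2, 239.3, 81.8]
tool_rot: [-1.42, 0.796, -0.796]
ft_force: [0.7, 0.1, 0.3]
gripper_width: 0.856
```

Call:
send_rows(
  rows=[
    {"dx": 0,"dy": -0.5,"dz": 0,"wx": 0,"wy": 0,"wz": 0},
    {"dx": 0,"dy": -1.5,"dz": 0,"wx": 0,"wy": 0,"wz": 0},
    {"dx": 0,"dy": -3,"dz": 0,"wx": 0,"wy": 0,"wz": 0},
    {"dx": 0,"dy": -4,"dz": 0,"wx": 0,"wy": 0,"wz": 0},
    {"dx": 0,"dy": -4,"dz": 0,"wx": 0,"wy": 0,"wz": 0},
    {"dx": 0,"dy": -2,"dz": 0,"wx": 0,"wy": 0,"wz": 0},
    {"dx": 0,"dy": 0,"dz": 0,"wx": 0,"wy": 0,"wz": 0},
    {"dx": 0,"dy": 0,"dz": 0,"wx": 0,"wy": 0,"wz": 0},
  ],
)

```text
t: 14.1
eef_pos: [441.8, 239.2, 231.3]
tool_rot: [-1.42, 0.797, -0.796]
ft_force: [0.2, -0.1, 0.2]
gripper_width: 1.0
```

```bash
python3 look.py k scene wrist top; python3 - <<'E'
import pickle,cv2,numpy as np
C=pickle.load(open('k.pkl','rb'))
b=C['scene']['color'][215:315,325:425,::-1]
cv2.imwrite('pics/z_ks.png',cv2.resize(b,None,fx=6,fy=6,interpolation=cv2.INTER_CUBIC))
b=C['wrist']['color'][100:280,220:420,::-1]
cv2.imwrite('pics/z_kw.png',cv2.resize(b,None,fx=3,fy=3,interpolation=cv2.INTER_CUBIC))
E
```

```text
14.1 [441.79429965 239.24865156 231.3139427 ] [ 0.26   0.291  1.409 -0.     1.442  1.282] F [ 0.21595057 -0.09492683  0.22803492] [-0.03270178  0.18440844 -0.00958588] 1.0002346229263854 yaw -1.0220023629387849
[[ 0.522 -0.001  0.853]
 [-0.853 -0.     0.522]
 [-0.    -1.    -0.001]]
```

View pics/z_ks.png

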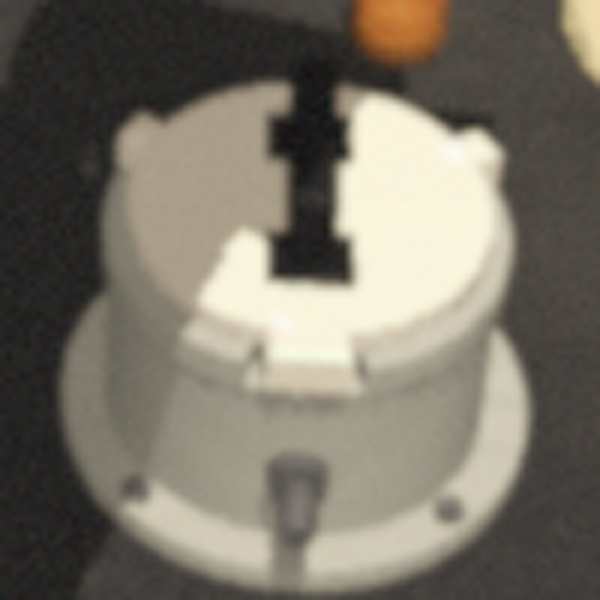

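View pics/z_kw.png

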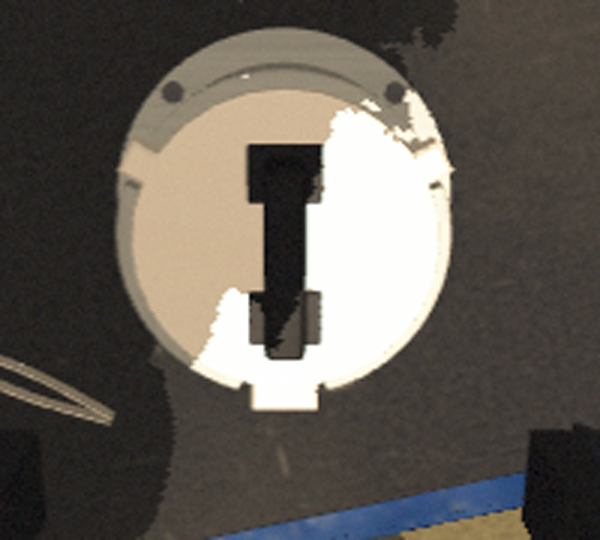

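View pics/k_scene.png

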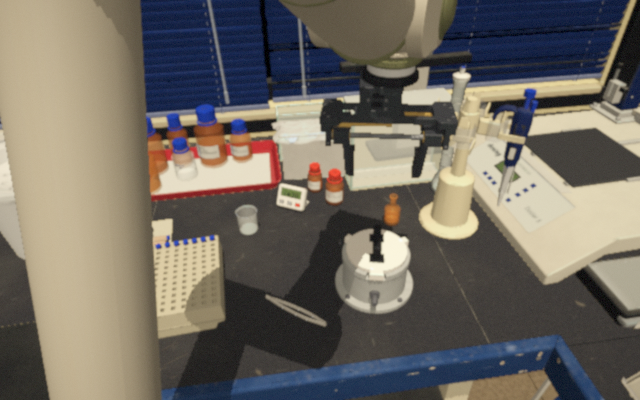

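Call:
send_rows(
  claw=-1,
  rows=[
    {"dx": 0,"dy": 0.5,"dz": 0,"wx": 0,"wy": 0,"wz": 0},
    {"dx": 0,"dy": 0.5,"dz": 0,"wx": 0,"wy": 0,"wz": 0},
    {"dx": 0,"dy": 1,"dz": 0,"wx": 0,"wy": 0,"wz": 0},
    {"dx": 0,"dy": 1,"dz": 0,"wx": 0,"wy": 0,"wz": 0},
    {"dx": 0,"dy": 1,"dz": 0,"wx": 0,"wy": 0,"wz": 0},
    {"dx": 0,"dy": 1,"dz": 0,"wx": 0,"wy": 0,"wz": 0},
    {"dx": 0,"dy": 1,"dz": 0,"wx": 0,"wy": 0,"wz": 0},
    {"dx": 0,"dy": 1,"dz": 0,"wx": 0,"wy": 0,"wz": 0},
    {"dx": 0,"dy": 1,"dz": 0,"wx": 0,"wy": 0,"wz": 0},
    {"dx": 0,"dy": 1,"dz": 0,"wx": 0,"wy": 0,"wz": 0},
    {"dx": 0,"dy": 1,"dz": 0,"wx": 0,"wy": 0,"wz": 0},
    {"dx": 0,"dy": 0,"dz": 0,"wx": 0,"wy": 0,"wz": 0},
  ],
)

```text
t: 15.45
eef_pos: [441.6, 239.2, 130.5]
tool_rot: [-1.422, 0.798, -0.795]
ft_force: [0.1, -0.1, 0.2]
gripper_width: 0.004
```

Call:
send_rows(
  rows=[
    {"dx": 0,"dy": 0.5,"dz": 0,"wx": 0,"wy": 0,"wz": 0},
    {"dx": 0,"dy": 0.5,"dz": 0,"wx": 0,"wy": 0,"wz": 0},
    {"dx": 0,"dy": 0.3,"dz": 0,"wx": 0,"wy": 0,"wz": 0},
    {"dx": 0,"dy": 0,"dz": 0,"wx": 0,"wy": 0,"wz": 0},
  ],
)

```text
t: 15.85
eef_pos: [442.0, 239.3, 118.5]
tool_rot: [-1.42, 0.797, -0.796]
ft_force: [-0.2, -0.4, 0.2]
gripper_width: 0.006
```

Call:
send_rows(
  rows=[
    {"dx": 0,"dy": 0.4,"dz": 0,"wx": 0,"wy": 0,"wz": 0},
    {"dx": 0,"dy": 0.4,"dz": 0,"wx": 0,"wy": 0,"wz": 0},
    {"dx": 0,"dy": 0.2,"dz": 0,"wx": 0,"wy": 0,"wz": 0},
    {"dx": 0,"dy": 0,"dz": 0,"wx": 0,"wy": 0,"wz": 0},
  ],
)

```text
t: 16.25
eef_pos: [442.0, 239.3, 108.5]
tool_rot: [-1.421, 0.797, -0.796]
ft_force: [0.7, 0.2, 0.5]
gripper_width: 0.004
```

Call:
send_rows(
  rows=[
    {"dx": 0,"dy": 0.1,"dz": 0,"wx": 0,"wy": 0,"wz": 0},
    {"dx": 0,"dy": 0.1,"dz": 0,"wx": 0,"wy": 0,"wz": 0},
    {"dx": 0,"dy": 0,"dz": 0,"wx": 0,"wy": 0,"wz": 0},
  ],
)

```text
t: 16.55
eef_pos: [442.1, 239.3, 106.8]
tool_rot: [-1.42, 0.796, -0.796]
ft_force: [0.3, 0.6, -0.5]
gripper_width: 0.004
```

Call:
send_rows(
  rows=[
    {"dx": 0,"dy": 0.1,"dz": 0,"wx": 0,"wy": 0,"wz": 0},
    {"dx": 0,"dy": 0.1,"dz": 0,"wx": 0,"wy": 0,"wz": 0},
    {"dx": 0,"dy": 0,"dz": 0,"wx": 0,"wy": 0,"wz": 0},
  ],
)

```text
t: 16.85
eef_pos: [442.1, 239.3, 104.7]
tool_rot: [-1.42, 0.796, -0.796]
ft_force: [-0.4, -0.4, 0.1]
gripper_width: 0.002
```

Call:
send_rows(
  rows=[
    {"dx": 0,"dy": 0.1,"dz": 0,"wx": 0,"wy": 0,"wz": 0},
    {"dx": 0,"dy": 0.1,"dz": 0,"wx": 0,"wy": 0,"wz": 0},
    {"dx": 0,"dy": 0,"dz": 0,"wx": 0,"wy": 0,"wz": 0},
  ],
)

```text
t: 17.15
eef_pos: [442.1, 239.3, 102.7]
tool_rot: [-1.42, 0.796, -0.796]
ft_force: [0.2, -0.9, 0.5]
gripper_width: 0.002
```

Call:
send_rows(
  rows=[
    {"dx": 0,"dy": 0.1,"dz": 0,"wx": 0,"wy": 0,"wz": 0},
    {"dx": 0,"dy": 0.1,"dz": 0,"wx": 0,"wy": 0,"wz": 0},
    {"dx": 0,"dy": 0,"dz": 0,"wx": 0,"wy": 0,"wz": 0},
  ],
)

```text
t: 17.45
eef_pos: [442.2, 239.4, 102.5]
tool_rot: [-1.419, 0.795, -0.797]
ft_force: [-5.0, -2.5, 15.9]
gripper_width: 0.007
```

Call:
send_rows(
  rows=[
    {"dx": 0,"dy": 0.1,"dz": 0,"wx": 0,"wy": 0,"wz": 0},
    {"dx": 0,"dy": 0.1,"dz": 0,"wx": 0,"wy": 0,"wz": 0},
    {"dx": 0,"dy": 0,"dz": 0,"wx": 0,"wy": 0,"wz": 0},
  ],
)

```text
t: 17.75
eef_pos: [442.3, 239.4, 102.4]
tool_rot: [-1.418, 0.793, -0.798]
ft_force: [-11.9, -4.3, 36.7]
gripper_width: 0.005
```

Call:
send_rows(
  rows=[
    {"dx": 0,"dy": -0.5,"dz": 0,"wx": 0,"wy": 0,"wz": 0},
    {"dx": 0,"dy": -1.5,"dz": 0,"wx": 0,"wy": 0,"wz": 0},
    {"dx": 0,"dy": -3,"dz": 0,"wx": 0,"wy": 0,"wz": 0},
    {"dx": 0,"dy": -4,"dz": 0,"wx": 0,"wy": 0,"wz": 0},
    {"dx": 0,"dy": -3,"dz": 0,"wx": 0,"wy": 0,"wz": 0},
    {"dx": 0,"dy": -1,"dz": 0,"wx": 0,"wy": 0,"wz": 0},
    {"dx": 0,"dy": 0,"dz": 0,"wx": 0,"wy": 0,"wz": 0},
    {"dx": 0,"dy": 0,"dz": 0,"wx": 0,"wy": 0,"wz": 0},
  ],
)

```text
t: 18.55
eef_pos: [441.6, 239.2, 227.3]
tool_rot: [-1.422, 0.798, -0.795]
ft_force: [-0.7, -0.5, 1.2]
gripper_width: 0.005
```

```bash
python3 look.py l scene wrist; python3 - <<'E'
import pickle,cv2,numpy as np
C=pickle.load(open('l.pkl','rb'))
b=C['scene']['color'][215:315,325:425,::-1]
cv2.imwrite('pics/z_ls.png',cv2.resize(b,None,fx=6,fy=6,interpolation=cv2.INTER_CUBIC))
b=C['wrist']['color'][100:280,220:420,::-1]
cv2.imwrite('pics/z_lw.png',cv2.resize(b,None,fx=4,fy=3.3,interpolation=cv2.INTER_CUBIC))
E
```

```text
18.55 [441.61878954 239.17303064 227.32202594] [ 0.26   0.294  1.416 -0.     1.434  1.282] F [-0.71453608 -0.48776495  1.18572333] [-0.0090867   0.11088631 -0.04737933] 0.0046420154313735855 yaw -1.022074055817387
[[ 0.522 -0.002  0.853]
 [-0.853 -0.001  0.522]
 [-0.001 -1.    -0.002]]
```

View pics/z_ls.png

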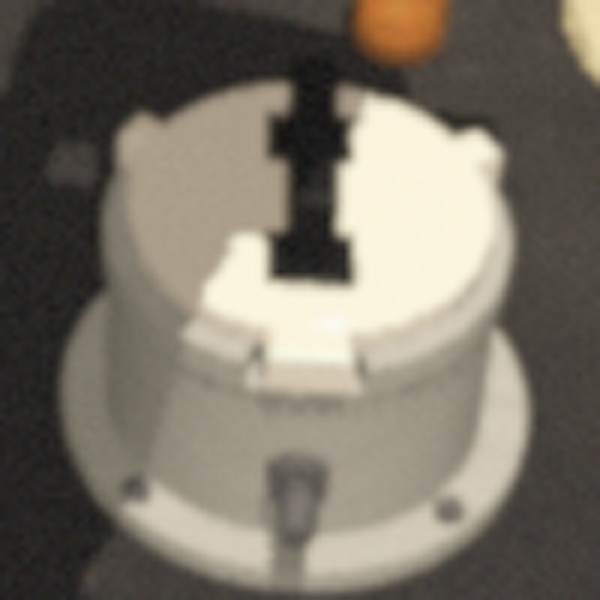

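View pics/z_lw.png

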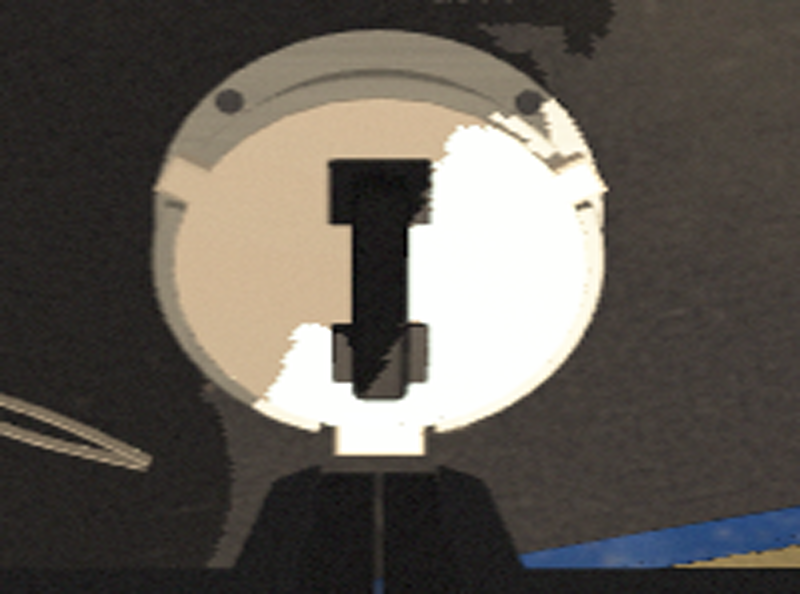

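```bash
python3 -c "
from rig import arm
print(arm.job_done())"
```

```text
the job is handed in; nothing more can be done
None
```

I turned the lid about 1.2 rad clockwise by its bar until its keys dropped into their notches. I then pressed it home, let go, backed off to about 110 mm above the handle and handed the job in at about 18.6 s. No verdict was reported.

**Last checks**
- **Seating:** In the last scene and wrist pictures the wide key sits centred in the wide notch above the nozzle. The two narrow keys look to be in theirs, and the disc looks flush with the rim.
- **Height:** The gripped lid came down 7.9 mm, against 8 mm expected. It then stopped hard at 24 N.
- **Second press:** I closed the fingers and pushed on top of the bar up to 37 N. The lid went down no further.
- **Bystanders:** In the scene picture after release, the beaker, timer, flask and forceps look unmoved. I checked this by eye and did not measure it.

**What failed or disagreed**
- **First grasp:** It closed on nothing, above the bar. The pictures and the touch height put the fingertips about 15 mm above the reported TCP, not 14 mm ahead of it as the text says. I went back, descended about 24 mm lower and gripped the bar with a 13.7 mm opening; the bar is 14 mm wide.
- **Sideways force:** It reached about 10 N during the first press and 12 N during the second. It was gone after release.
- **Level and height:** I did not measure the lid's tilt or final height separately from the images.

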